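Put the stray brass fittings back in their drawers

ROBOT

A 6-joint arm with a two-finger parallel gripper is mounted at the origin on the work surface. World frame = base frame: x ahead of the robot, y to its left, z up, the work surface at z = 0. Lengths are in m, angles in rad, forces in N, time in s.
With the tool pointing down it reaches from about 0.25 to 0.725 m from the base axis. Payload 4 kg.
Tool frame: the origin (TCP) lies midway between the tips of the shut fingers; the grasp point (between the pads) lies grip_point_offset behind it (grip_point_offset is the distance from the TCP to the grasp point, in m); z points along the fingers, y is the line along which they close (so a half turn about z gives the same grasp; the last joint's range is limited). The gripper opens to 85 mm and grips with 20 to 120 N. Pads are 22 mm wide; open, the fingers measure 114 mm over their backs; the gripper's body (76 mm by 85 mm) begins 54 mm behind the grasp point. The pads swing forward as they close: fully open they stand 13 mm farther back than shut.
Start: joints at [0, 0.241, 0.005, 1.335, 0, 1.571], TCP at [0.5, -0, 0.231] pointing down, gripper open.
Joint ranges: [-2.72, 2.72], [-1.05, 1.87], [-1.09, 1.28], [-1.99, 2.15], [-1.42, 1.44], [-3.14, 3.14]. Speed limits (rad/s): [2.79, 2.79, 3.14, 3.14, 3.14, 3.14].

INTERFACE

Orientations are given as a unit quaternion [x, y, z, w].
In Python, from workcell import * gives the robot as it stands. The module is installed in compiled form; this text tells all that it offers.
- The arm moves only by the tool arm_command, never from a script. Its arguments are lists of equal length, an entry for each row: "slide": the shift along the tool's x, y, z in cm, a list of three; "spin": the turn about the tool's z in degrees. A call has exactly 5 rows; each row is the pose to reach, as a shift and turn from the pose commanded when the call began, along the tool's axes at that moment; what a row does not reach only later rows make up. A row lasts 1/8 s, in which the tool goes at most 62.5 mm and 10.7 degrees, less where a joint would pass 70% of its speed; a pose out of reach is approached as far as the arm can. A call with a gripper value outside its range is refused whole. "jaw" is the finger opening in cm, from 0 to 8.54, set as the call begins (left out, the last holds). The fingers move at their own pace and stop on an object; the grip force is fixed at half the most. Time passes only in rows, so rows that repeat a pose let the fingers close, or fill a call up. It gives the time, the measured TCP pose, the force, the opening and the grip force at its end, in the units of the state.
- get_obs(): the state, without advancing time (a new reading comes with each control period).
- camera(name): name is "scene" or "side" or "wrist"; returns a dict with "pixels" (480x640x3 uint8, red, green, blue), "range_z" (480x640 float32, m along the optical axis (not along the pixel's ray), 0 where there is no reading), "intrinsics" (3x3 intrinsics, pixels), "k1" (the pictures are not rectified: a ray, as slopes to the right and down, at radius r is drawn at 1 + k1 r^2 times it, then the intrinsics apply), "rvec" (rotation vector, rad) and "tvec" (3), from world to camera coordinates, as OpenCV has them. Camera axes: x right, y down, z forward; pixel columns grow to the right and rows downward; lengths in m; the calibration is good to about 2 mm. A picture is of the moment at which its call begins.
- job_done(): hands the job in; it is judged then, once.
Trained networks look in a picture, given as the dict that the camera call returned (one of the last four; its "shot" number tells which), for a name from the list of things; names that differ only in an ending like _2 or _b are one class to them, and where a whole thing is asked for, a point or a joint stands for the part that bears it (a point fixed in the world has none). Each returns a list of dicts, best first, with "confidence" (0 to 1); they miss things now and then, are a little off and sometimes report something else, mostly with a low value. They report only what shows in the picture. A call takes as long as a camera call. They do not tell look-alikes from the thing itself.
- recognise(picture, thing): "centre" ([column, row] in pixels, amid what is visible of it).
- landmark_of(picture, thing): "centre" ([column, row] in pixels: a listed point, or the origin of a listed thing).
The state is a dict: "clock": time; "joint_pos": joint angles; "joint_vel": joint speeds; "tau": joint torques, N m; "eef_pos": TCP position; "tool_rot": TCP orientation; "ft_force": force on the tool from outside, world axes, zero at the start; "ft_torque": the same for the moment, N m; "grip_width": finger opening in m; "grasp_force": force on a finger pad.
Only numpy, scipy, OpenCV 4.12 (cv2) and the standard library are available. Lean on these libraries where they do the work, as an engineer would, in place of code of your own. Each camera call takes 0.05 s, during which the arm holds its last target. There are 200 camera calls.

TASK

Four brass fittings are left over on the assembly bench: a hexagon nut, a round collar, a tee and a hexagon nipple. Put each one back in the open drawer that holds its own kind: set it down, do not drop it, flat on the floor of the empty front compartment, lying or standing as it does now on the bench. Leave the drawers where they stand and do not disturb the two finished wands that lie among the fittings.

Things in the scene. Friction and masses are not known exactly. Their poses are not given: they have to be found in the camera images.
- nut: Loose brass hexagon nut, lying flat: 36 mm across flats (41.6 mm across corners), 22 mm tall, with a 20 mm hole through it. Origin at its centre, 11 mm above what it rests on; z along the hole; two of its six flats face +y and -y of its own frame (so flats lie every 60 degrees). About 150 g.
- collar: Loose round brass collar, a plain tube with a knurled band, standing on end: 28 mm outside, 20 mm bore, 26 mm tall. Origin at its centre, 13 mm above what it rests on; z along the bore. About 66 g.
- tee: Loose brass tee fitting lying flat: a straight run 50 mm long along its x (ends at x = +25 and -25 mm) and one branch that reaches 25 mm along its +y, all 18 mm thick pipe with 22 mm thick collars, 10 mm long, at the three ends. Origin on the axes where run and branch meet, 11 mm above what it rests on. It can be gripped by the two flat ends of the run (50 mm). About 120 g.
- nipple: Loose brass hexagon nipple lying on its side: straight, 52 mm long along its x, with a hexagon in the middle (22 mm across flats, 25.4 mm across corners, 18 mm long) and a round threaded stub, about 15 mm thick and 17 mm long, at each end. Origin at its centre, 11 mm above what it rests on; it lies on a flat of the hexagon, so a corner faces +y and -y. About 80 g.
- drawer_nut: Loose grey drawer with three hexagon nuts lying flat as stock in its rear part. 150 (its x) by 120 (y) by 46 mm high, walls and floor 3 mm; front with blank label and 12 mm finger pull faces its -x, towards the robot. A divider 39 mm above the bench bounds the empty front compartment: x = -72 to +10, y = -57 to +57 mm inside. Origin: centre of the underside. 650 g.
- drawer_collar: Loose grey drawer with six round collars standing on end as stock in its rear part. 150 (its x) by 120 (y) by 46 mm high, walls and floor 3 mm; front with blank label and 12 mm finger pull faces its -x, towards the robot. A divider 39 mm above the bench bounds the empty front compartment: x = -72 to +10, y = -57 to +57 mm inside. Origin: centre of the underside. 650 g.
- drawer_tee: Loose grey drawer with three tees lying flat as stock in its rear part. 150 (its x) by 120 (y) by 46 mm high, walls and floor 3 mm; front with blank label and 12 mm finger pull faces its -x, towards the robot. A divider 39 mm above the bench bounds the empty front compartment: x = -72 to +10, y = -57 to +57 mm inside. Origin: centre of the underside. 650 g.
- drawer_nipple: Loose grey drawer with four hexagon nipples lying side by side as stock in its rear part. 150 (its x) by 120 (y) by 46 mm high, walls and floor 3 mm; front with blank label and 12 mm finger pull faces its -x, towards the robot. A divider 39 mm above the bench bounds the empty front compartment: x = -72 to +10, y = -57 to +57 mm inside. Origin: centre of the underside. 650 g.
- wand_a: Finished torch wand lying on the bench, 240 mm long along its x: a brass hexagon (22 mm) and a black grip (22 mm thick) at the -x end, a 9 mm brass tube with a copper tip at the +x end. Origin on its axis, 11 mm above the bench; 123 mm of the wand lie on its -x side and 117 mm on its +x side. To be left alone.
- wand_b: Finished torch wand lying on the bench, 240 mm long along its x: a brass hexagon (22 mm) and a black grip (22 mm thick) at the -x end, a 9 mm brass tube with a copper tip at the +x end. Origin on its axis, 11 mm above the bench; 123 mm of the wand lie on its -x side and 117 mm on its +x side. To be left alone.
Not all that is in view belongs to the job. What is shaped like the tee but black is not meant.

How it is judged:
At the end, for the whole second after the job is handed in: Each fitting rests (under 20 mm/s), released, in the front compartment of its own kind's drawer, at most 5 mm above lying on its floor; nut, collar and tee flat within 0.25 rad (either way up), nipple level within 0.25 rad. Drawers at rest and level within 0.1 rad (x of nut in the frame of drawer_nut between -0.075 and 0.012 m and y of nut in the frame of drawer_nut between -0.06 and 0.06 m and z of nut in the frame of drawer_nut between 0 and 0.019 m and angle between the z axis of nut and the z axis of drawer_nut, either way round below 0.25 rad and linear speed of each of nut, drawer_nut, collar, drawer_collar, tee, drawer_tee, nipple, drawer_nipple below 0.02 m/s and angle between each of drawer_nut, drawer_collar, drawer_tee, drawer_nipple's own z axis and vertical below 0.1 rad and x of collar in the frame of drawer_collar between -0.075 and 0.012 m and y of collar in the frame of drawer_collar between -0.06 and 0.06 m and z of collar in the frame of drawer_collar between 0 and 0.021 m and angle between the z axis of collar and the z axis of drawer_collar, either way round below 0.25 rad and x of tee in the frame of drawer_tee between -0.075 and 0.012 m and y of tee in the frame of drawer_tee between -0.06 and 0.06 m and z of tee in the frame of drawer_tee between 0 and 0.019 m and angle between the z axis of tee and the z axis of drawer_tee, either way round below 0.25 rad and x of nipple in the frame of drawer_nipple between -0.075 and 0.012 m and y of nipple in the frame of drawer_nipple between -0.06 and 0.06 m and z of nipple in the frame of drawer_nipple between 0 and 0.019 m and angle between the x axis of nipple and the z axis of drawer_nipple, either way round above 1.32 rad); the robot touches nothing.
It fails at once if a fitting is dropped or flung: it moves faster than 0.7 m/s with its centre less than 45 mm above the bench ((linear speed of nut above 0.7 m/s and height (world z) of nut below 0.045 m) or (linear speed of collar above 0.7 m/s and height (world z) of collar below 0.045 m) or (linear speed of tee above 0.7 m/s and height (world z) of tee below 0.045 m) or (linear speed of nipple above 0.7 m/s and height (world z) of nipple below 0.045 m)).
It fails at once if a drawer is shifted by more than 40 mm (distance of any of drawer_nut, drawer_collar, drawer_tee, drawer_nipple from where it was at the start of the episode above 0.04 m).
It fails at once if a finished wand is shifted by more than 25 mm (distance of any of wand_a, wand_b from where it was at the start of the episode above 0.025 m).
It also fails if it takes over 104 s, if anything falls off the work surface, if the arm or the gripper's body presses on something with over 40 N, if the wrist force passes 120 N, or if a joint passes its speed limit or range.

## Working session

There is one attempt and no reset: what is moved stays moved. The work goes in short steps, Python scripts to look and compute and a tool call to move; the robot and the scene stay as the last step left them, time stands still between calls to the robot, and variables do not carry over. Pictures are saved under pics/ and viewed, at most 14 in all, crops included, and the job is handed in when it is done.

Besides the shell and the picture viewer there is one more tool, called after "Call:" by a JSON object that holds its "op" and its "data". arm_command: Moves the arm, as the interface text tells. Its arguments: {"type":"object","properties":{"slide":{"type":"array","items":{"type":"array","items":{"type":"number"}}},"spin":{"type":"array","items":{"type":"number"}},"jaw":{"type":"number"}},"required":["slide","spin"]}

```bash
mkdir -p pics
cat > h.py <<'E'
from workcell import *
import numpy as np, cv2
def w2c(c): return cv2.Rodrigues(np.array(c["rvec"],float))[0], np.array(c["tvec"],float).ravel()
def ray(c,px):
    K=np.array(c["intrinsics"]); d=np.array([(px[0]-K[0,2])/K[0,0],(px[1]-K[1,2])/K[1,1]]); u=d.copy()
    for _ in range(20): u=d/(1+c["k1"]*(u@u))
    return np.array([u[0],u[1],1.])
def at_z(c,px,z):
    R,t=w2c(c); r=R.T@ray(c,px); o=-R.T@t; return o+r*(z-o[2])/r[2]
def depth_pt(c,px):
    R,t=w2c(c); z=c["range_z"][int(px[1]),int(px[0])]; return R.T@(ray(c,px)*z-t)
def proj(c,p):
    R,t=w2c(c); q=R@np.array(p)+t; u=q[:2]/q[2]; u=u*(1+c["k1"]*(u@u)); K=np.array(c["intrinsics"])
    return np.array([u[0]*K[0,0]+K[0,2],u[1]*K[1,1]+K[1,2]])
def save(c,n): cv2.imwrite("pics/"+n,c["pixels"][:,:,::-1])
E
python3 - <<'E'
from h import *
for n in ["scene","side","wrist"]:
    c=camera(n); save(c,n+"0.png"); R,t=w2c(c); print(n,(-R.T@t).round(3))
    for th in ["nut","collar","tee","nipple","drawer_nut","drawer_collar","drawer_tee","drawer_nipple","wand_a"]:
        print(th,[(np.round(d["centre"]).astype(int).tolist(),round(d["confidence"],2),at_z(c,d["centre"],.011 if th[0]!='d' else 0)[:2].round(3).tolist()) for d in landmark_of(c,th)])
print(get_obs())
E
```

```text
scene [1.144 0.539 0.74 ]
nut [([233, 170], 0.51, [0.453, -0.31])]
collar [([491, 309], 0.78, [0.438, 0.292])]
tee [([303, 217], 0.71, [0.47, -0.095]), ([332, 247], 0.57, [0.497, 0.002])]
nipple [([389, 268], 0.59, [0.473, 0.111])]
drawer_nut [([399, 396], 0.88, [0.668, 0.278]), ([492, 310], 0.23, [0.428, 0.29])]
drawer_collar [([234, 170], 0.72, [0.443, -0.32]), ([228, 266], 0.71, [0.65, -0.106])]
drawer_tee [([388, 269], 0.65, [0.467, 0.106]), ([171, 223], 0.58, [0.644, -0.275])]
drawer_nipple [([312, 326], 0.71, [0.654, 0.097])]
wand_a [([462, 272], 0.97, [0.396, 0.21])]
side [ 0.477 -0.752  0.657]
nut [([291, 410], 0.67, [0.458, -0.317])]
collar [([288, 186], 0.53, [0.447, 0.301])]
tee [([299, 300], 0.89, [0.471, -0.089]), ([318, 266], 0.63, [0.507, 0.005])]
nipple [([300, 233], 0.59, [0.476, 0.111]), ([378, 193], 0.59, [0.658, 0.265]), ([246, 352], 0.51, [0.384, -0.205])]
drawer_nut [([378, 194], 0.82, [0.661, 0.278])]
drawer_collar [([397, 308], 0.95, [0.646, -0.105]), ([300, 234], 0.16, [0.475, 0.125])]
drawer_tee [([409, 388], 0.8, [0.638, -0.276])]
drawer_nipple [([382, 243]
[... 507 characters left out ...]
[-2.17792199e-06,  2.40601951e-01,  5.02380711e-03,  1.33521890e+00,
        2.91182048e-05,  1.57078993e+00]), 'joint_vel': array([ 2.72346422e-04,  9.59545300e-04, -3.43525363e-04,  6.08220188e-04,
        1.41052045e-03,  2.08299364e-05]), 'tau': array([ 1.73561471e-03, -3.72209072e+01,  2.52682096e+01,  1.52058768e-03,
        1.17285554e-04, -2.72006213e-05]), 'eef_pos': array([5.00003427e-01, 7.74840670e-06, 2.31314593e-01]), 'tool_rot': array([ 7.07105289e-01,  7.07108273e-01,  1.00405346e-05, -1.05491477e-05]), 'ft_force': array([-0.07454843,  0.39873091,  0.10568961]), 'ft_torque': array([-0.0020178 ,  0.0292504 , -0.01336909]), 'grasp_force': 0.0, 'grip_width': 0.08545825958427022}
```

View pictures.

View pics/scene0.png

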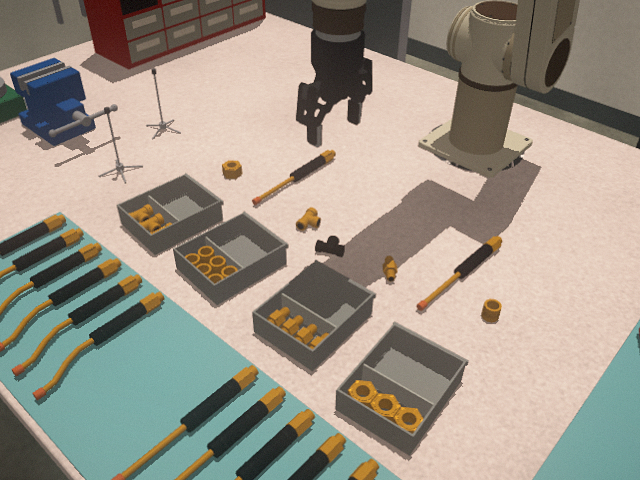

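View pics/wrist0.png

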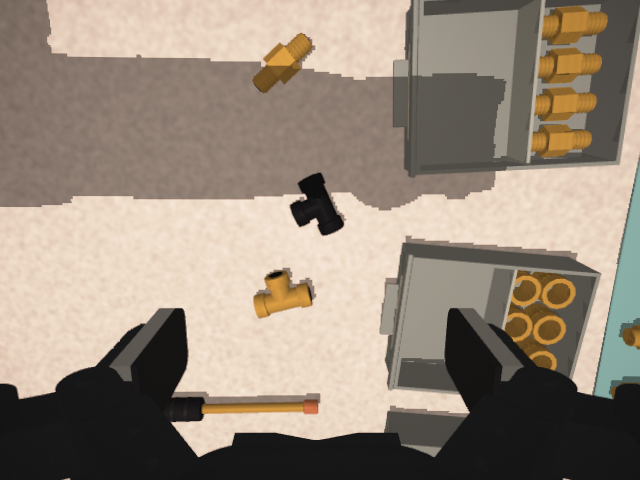

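View pics/side0.png

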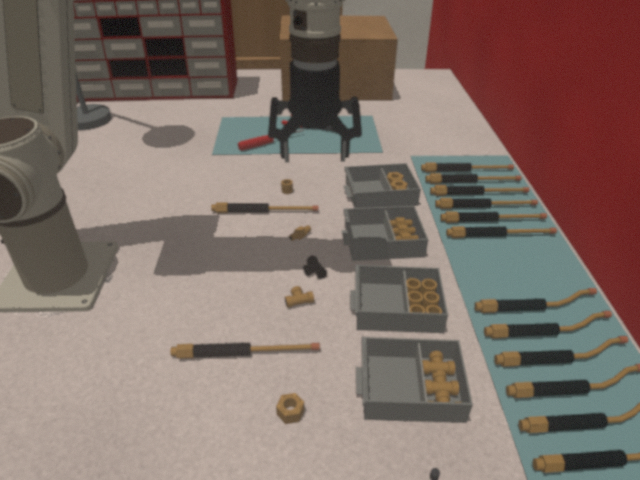

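```bash
python3 -c "
from h import *
print(vars().get('grip_point_offset'))
import workcell; print([n for n in dir(workcell) if n[0]!='_'])"
```

```text
0.0187
['Unreachable', 'camera', 'get_obs', 'grip_point_offset', 'job_done', 'landmark_of', 'recognise']
```

```bash
cat >> h.py <<'E'
def cloud(c):
    R,t=w2c(c); K=np.array(c["intrinsics"],float); v,u=np.mgrid[0:480,0:640]
    d=cv2.undistortPoints(np.stack([u.ravel(),v.ravel()],1).astype(np.float32)[:,None],K,np.array([c["k1"],0,0,0,0.]))[:,0]
    z=c["range_z"].ravel(); P=(np.c_[d*z[:,None],z]-t)@R; hsv=cv2.cvtColor(c["pixels"],cv2.COLOR_RGB2HSV).reshape(-1,3)
    return P[z>0],hsv[z>0],c["pixels"].reshape(-1,3)[z>0]
FIT=dict(nut=(.456,-.314),collar=(.443,.297),tee=(.471,-.088),nipple=(.475,.112))
DR=dict(nut=(.664,.278),collar=(.646,-.104),tee=(.64,-.276),nipple=(.648,.093))
def rect(p): 
    r=cv2.minAreaRect((p[:,:2]*1000).astype(np.float32)); return np.round(r[0],1),np.round(r[1],1),round(r[2],1)
def brass(P,h,xy,rad=.045,zmin=.004,zmax=.035):
    m=(np.hypot(*(P[:,:2]-xy).T)<rad)&(P[:,2]>zmin)&(P[:,2]<zmax)&(h[:,1]>120)&(h[:,0]>8)&(h[:,0]<30); return P[m]
E
python3 - <<'E'
from h import *
for n in ["scene","side","wrist"]:
    c=camera(n); P,h,rgb=cloud(c); print(n)
    bench=P[(np.abs(P[:,0]-.4)<.15)&(np.abs(P[:,1])<.35)]; print("bench z",np.median(bench[:,2]).round(4))
    for k,xy in FIT.items():
        q=brass(P,h,xy)
        if len(q)>20: print(k,len(q),q[:,2].max().round(4),*rect(q), "mean",(q[:,:2].min(0)/2+q[:,:2].max(0)/2).round(4))
    for k,xy in DR.items():
        m=(np.abs(P[:,:2]-xy).max(1)<.11)&(np.abs(P[:,2]-.046)<.004)&(h[:,1]<70)
        q=P[m]
        if len(q)>50: print("drawer",k,len(q),*rect(q))
E
```

```text
scene
bench z 0.0014
nut 268 0.0267 [ 457.1 -311. ] [44.8 35.9] 62.7 mean [ 0.4555 -0.3117]
collar 333 0.0306 [445.1 294.4] [27.4 28.5] 68.3 mean [0.4439 0.2945]
tee 273 0.0255 [468.9 -78.2] [53.7 35.9] 15.5 mean [ 0.471  -0.0795]
nipple 237 0.0273 [474.4 113.2] [53.3 22.4] 37.6 mean [0.4756 0.1128]
drawer nut 1281 [664.5 275.6] [157.2 123.9] 5.1
drawer collar 922 [ 642.3 -127.7] [182.8 155.5] 85.0
drawer tee 707 [ 641.4 -250. ] [177.6 157.2] 85.9
drawer nipple 1048 [645.1  93. ] [157.1 123.8] 2.3
side
bench z 0.0014
nut 192 0.0257 [ 455.6 -315.3] [34.2 33.2] 9.7 mean [ 0.4553 -0.315 ]
tee 153 0.0236 [472.6 -89.9] [34.5 37.6] 66.0 mean [ 0.4712 -0.0837]
drawer nut 466 [664.8 275.3] [156.  127.5] 5.7
drawer collar 838 [ 643.6 -128.8] [182.8 154.8] 84.8
drawer tee 1226 [ 641.7 -249.5] [177.5 154.9] 85.6
drawer nipple 592 [645.9  92.7] [155.7 127.7] 2.5
wrist
bench z -0.0
tee 1544 0.023 [469.6 -78.5] [49.9 34.8] 16.6 mean [ 0.4715 -0.0802]
nipple 1650 0.0235 [475.2 112.4] [52.4 24.2] 39.8 mean [0.4753 0.1122]
drawer collar 3228 [ 643.9 -129.2] [179.  154.8] 84.6
drawer tee 212 [ 596.4 -213.2] [ 4.8 37.9] 83.8
drawer nipple 3927 [647.5  91.9] [155.5 119.1] 2.9
```

```bash
cat >> h.py <<'E'
from scipy.spatial.transform import Rotation as Ro
def plan(wps):
    """wps: (x,y,z,yaw deg of tool y) in world; prints each call's end slide (cm) and spin (deg), rounded, from the last"""
    o=get_obs(); M=Ro.from_quat(o["tool_rot"]).as_matrix(); p=o["eef_pos"].copy(); yaw=np.degrees(np.arctan2(M[1,1],M[0,1]))
    print("now",p.round(4),"yaw",round(yaw,1),"q",o["joint_pos"].round(2),"w",round(o["grip_width"],4),"F",o["ft_force"].round(1),"gf",round(o["grasp_force"],1),"t",round(o["clock"],2))
    for w in wps:
        a=np.radians(yaw); A=np.array([[-np.sin(a),np.cos(a),0],[np.cos(a),np.sin(a),0],[0,0,-1]]) # rows = tool axes
        s=np.round(A@(np.array(w[:3])-p)*100,1); sp=round(-(w[3]-yaw)); p=p+A.T@s/100; yaw-=sp
        print(w,"slide",s.tolist(),"spin",sp)
E
python3 - <<'E'
from h import *
plan([(.4715,-.0855,.1,16.6),(.4715,-.0855,.0,16.6),(.4715,-.0855,.12,16.6),(.612,-.274,.12,86),(.612,-.274,.004,86),(.612,-.274,.12,86)])
E
```

```text
now [0.5    0.     0.2313] yaw 0.0 q [ 0.    0.24  0.01  1.34 -0.    1.57] w 0.0856 F [ 0.4 -0.6  0.2] gf 0.0 t 1.65
(0.4715, -0.0855, 0.1, 16.6) slide [-8.6, -2.9, 13.1] spin -17
(0.4715, -0.0855, 0.0, 16.6) slide [0.0, 0.1, 10.0] spin 0
(0.4715, -0.0855, 0.12, 16.6) slide [0.0, -0.0, -12.0] spin 0
(0.612, -0.274, 0.12, 86) slide [-22.1, 7.9, 0.0] spin -69
(0.612, -0.274, 0.004, 86) slide [0.0, -0.0, 11.6] spin 0
(0.612, -0.274, 0.12, 86) slide [0.0, -0.0, -11.6] spin 0
```

Call:
{"op": "arm_command", "data": {"slide": [[-3,-1,4],[-6,-2,8],[-8.6,-2.9,12],[-8.6,-2.9,13.1],[-8.6,-2.9,13.1]], "spin": [-8,-17,-17,-17,-17]}}

```text
clock: 2.28
eef_pos: [0.471, -0.0857, 0.1002]
tool_rot: [0.595, 0.804, 0.0, -0.0]
ft_force: [-0.2, 0.5, 0.7]
grip_width: 0.0857
grasp_force: 0.0
```

Run:
```python
from h import *
plan([(.4715,-.0855,.0,16.6)])
c=camera("wrist"); save(c,"w1.png"); P,h,_=cloud(c); q=brass(P,h,(.471,-.086),.05); print(rect(q))
```

```text
now [ 0.471  -0.0857  0.1002] yaw 17.0 q [-0.18  0.3  -0.27  1.    0.    1.09] w 0.0857 F [-0.2  0.5  0.7] gf 0.0 t 2.27
(0.4715, -0.0855, 0.0, 16.6) slide [0.0, 0.0, 10.0] spin 0
(array([469.8, -78.7]), array([50.3, 34.6]), 14.6)
```

View pics/w1.png

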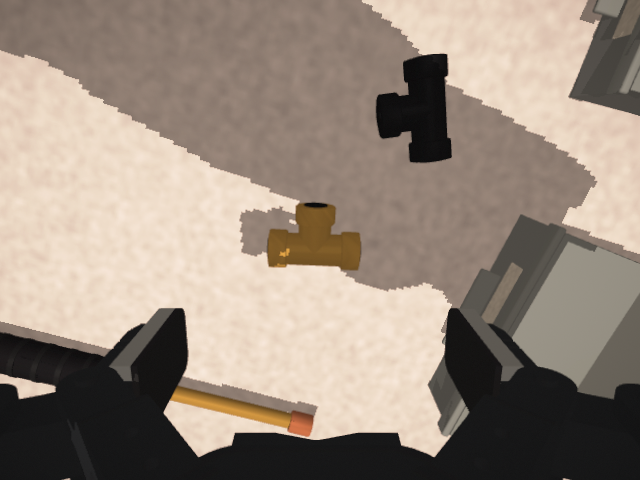

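Call:
{"op": "arm_command", "data": {"slide": [[0,0,4],[0,0,7],[0,0,9],[0,0,10],[0,0,10]], "spin": [2,2,2,2,2]}}

```text
clock: 2.95
eef_pos: [0.4719, -0.0856, 0.0009]
tool_rot: [0.608, 0.794, 0.0, 0.0]
ft_force: [0.2, 0.0, 0.1]
grip_width: 0.0855
grasp_force: 0.0
```

Call:
{"op": "arm_command", "data": {"slide": [[0,0,0],[0,0,0],[0,0,0],[0,0,0],[0,0,0]], "spin": [0,0,0,0,0], "jaw": 4.4}}

```text
clock: 3.58
eef_pos: [0.4723, -0.0863, 0.0015]
tool_rot: [0.609, 0.793, 0.001, 0.001]
ft_force: [0.3, 0.2, 7.0]
grip_width: 0.0488
grasp_force: 61.4
```

Call:
{"op": "arm_command", "data": {"slide": [[0,0,-1],[0,0,-3],[0,0,-6],[0,0,-10],[0,0,-12]], "spin": [0,0,0,0,0]}}

```text
clock: 4.2
eef_pos: [0.4716, -0.0862, 0.1227]
tool_rot: [0.609, 0.793, 0.001, 0.001]
ft_force: [0.2, 0.4, -0.9]
grip_width: 0.0484
grasp_force: 62.4
```

Run:
```python
from h import *
plan([(.612,-.274,.12,86),(.612,-.274,.004,86)])
c=camera("wrist"); save(c,"w2.png")
```

```text
now [ 0.4716 -0.0862  0.1227] yaw 15.0 q [-0.18  0.28 -0.24  1.05 -0.    1.13] w 0.0484 F [ 0.2  0.4 -0.9] gf 62.4 t 4.2
(0.612, -0.274, 0.12, 86) slide [-21.8, 8.7, 0.3] spin -71
(0.612, -0.274, 0.004, 86) slide [0.0, 0.0, 11.6] spin 0
```

Call:
{"op": "arm_command", "data": {"slide": [[-3,1,0],[-8,3,0],[-13,5,0],[-18,7,0],[-20,8,0]], "spin": [-10,-20,-30,-40,-50]}}

```text
clock: 4.88
eef_pos: [0.6006, -0.261, 0.1188]
tool_rot: [0.215, 0.977, -0.0, -0.0]
ft_force: [-0.1, 0.9, -0.3]
grip_width: 0.0485
grasp_force: 62.4
```

Run:
```python
from h import *
plan([(.612,-.274,.12,86),(.612,-.274,.005,86)])
c=camera("wrist"); save(c,"w3.png")
```

```text
now [ 0.6006 -0.261   0.1188] yaw 65.2 q [-0.41  0.61  0.28  1.24 -0.    0.02] w 0.0485 F [-0.1  0.9 -0.3] gf 62.4 t 4.88
(0.612, -0.274, 0.12, 86) slide [-1.6, -0.7, -0.1] spin -21
(0.612, -0.274, 0.005, 86) slide [0.0, 0.0, 11.5] spin 0
```

View pics/w3.png

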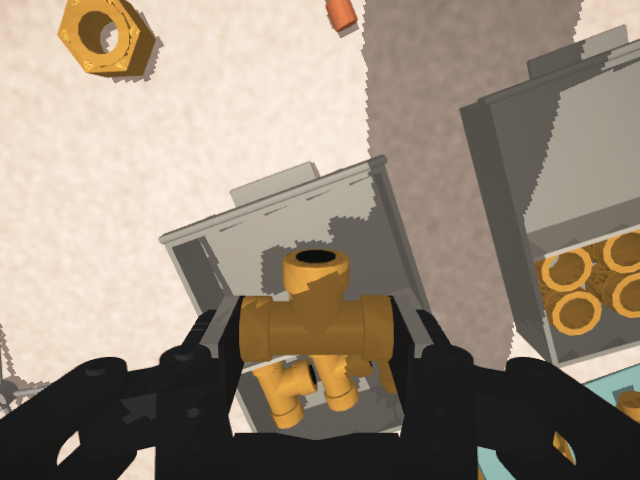

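Run:
```python
from h import *
c=camera("wrist")
a=at_z(c,(162,239),.046); b=at_z(c,(384,158),.046); print(a,b,np.linalg.norm(a-b))
a=at_z(c,(460,108),.046);print(a)
u=(b-a)
P,h,_=cloud(c)
for k,xy in DR.items():
    m=(np.abs(P[:,:2]-xy).max(1)<.09)&(np.abs(P[:,2]-.046)<.003)&(h[:,1]<70)&(P[:,1]<-.205 if k=="tee" else P[:,1]>-.20)
    if m.sum()>50: print(k,m.sum(),rect(P[m]))
```

```text
[ 0.56175662 -0.33032351  0.046     ] [ 0.5713302  -0.21092835  0.046     ] 0.11977837123835951
[ 0.5648598  -0.16959817  0.046     ]
collar 5154 (array([ 644.3, -128.6]), array([ 70.4, 155. ]), 84.7)
tee 5486 (array([ 641.1, -276. ]), array([124.1, 155.3]), 85.4)
```

Call:
{"op": "arm_command", "data": {"slide": [[-0.5,-0.3,0],[-1.6,-0.8,0],[-1.8,-0.7,0],[-1.8,-0.7,0],[-1.8,-0.7,0]], "spin": [-8,-16,-20,-20,-20]}}

```text
clock: 5.6
eef_pos: [0.6128, -0.2717, 0.12]
tool_rot: [0.044, 0.999, 0.0, -0.001]
ft_force: [0.2, 0.3, -0.6]
grip_width: 0.0484
grasp_force: 62.4
```

Call:
{"op": "arm_command", "data": {"slide": [[0,0,4],[0,0,7],[0,0,9.5],[0,0,11],[0,0,11.3]], "spin": [0,0,0,0,0]}}

```text
clock: 6.22
eef_pos: [0.6126, -0.2719, 0.0063]
tool_rot: [0.044, 0.999, 0.0, -0.001]
ft_force: [0.8, -0.9, -0.7]
grip_width: 0.0484
grasp_force: 62.4
```

Run:
```python
from h import *
plan([(.615,-.274,.0045,85.4)])
```

```text
now [ 0.6126 -0.2719  0.0063] yaw 85.0 q [-0.42  0.74  0.2   1.03  0.   -0.33] w 0.0484 F [ 0.8 -0.9 -0.7] gf 62.4 t 6.22
(0.615, -0.274, 0.0045, 85.4) slide [-0.3, -0.2, 0.2] spin 0
```

Lower a touch, then open gently and lift; then go towards the nut.

Call:
{"op": "arm_command", "data": {"slide": [[0,0,0.1],[0,0,0.2],[0,0,0.2],[0,0,0.2],[0,0,0.2]], "spin": [0,0,0,0,0]}}

```text
clock: 6.85
eef_pos: [0.6135, -0.2725, 0.0056]
tool_rot: [0.044, 0.999, -0.0, 0.0]
ft_force: [0.1, 0.3, -1.2]
grip_width: 0.0485
grasp_force: 62.4
```

Call:
{"op": "arm_command", "data": {"slide": [[0,0,0],[0,0,0],[0,0,0],[0,0,0],[0,0,0]], "spin": [0,0,0,0,0], "jaw": 6}}

```text
clock: 7.48
eef_pos: [0.6134, -0.2725, 0.0053]
tool_rot: [0.044, 0.999, -0.0, 0.0]
ft_force: [0.0, -0.6, -0.2]
grip_width: 0.06
grasp_force: 0.0
```

Call:
{"op": "arm_command", "data": {"slide": [[0,0,-1],[0,0,-3],[0,0,-6],[0,0,-10],[0,0,-14]], "spin": [0,0,0,0,0]}}

```text
clock: 8.1
eef_pos: [0.6134, -0.2724, 0.1473]
tool_rot: [0.044, 0.999, -0.0, 0.0]
ft_force: [0.4, -0.1, 0.5]
grip_width: 0.06
grasp_force: 0.0
```

Run:
```python
from h import *
plan([(.50,-.314,.20,85)])
c=camera("wrist"); save(c,"w4.png"); P,h,_=cloud(c); q=brass(P,h,(.612,-.272),.05); print(rect(q),np.percentile(q[:,2],[50,99]))
q=brass(P,h,(.456,-.314)); q=q[q[:,2]>.018]; print(len(q),rect(q), np.percentile(q[:,2],[50,99]))
c=camera("scene"); print([(d["centre"],d["confidence"]) for d in landmark_of(c,"tee")])
```

```text
now [ 0.6134 -0.2724  0.1473] yaw 85.0 q [-0.42  0.63  0.38  1.32  0.   -0.33] w 0.06 F [ 0.4 -0.1  0.5] gf 0.0 t 8.1
(0.5, -0.314, 0.2, 85) slide [10.9, -5.1, -5.3] spin 0
(array([ 606.9, -271.8]), array([50.3, 35. ]), 87.0) [0.02153022 0.02469154]Traceback (most recent call last):
  File "<stdin>", line 4, in <module>
    return _quantile_unchecked(
        a, q, axis, out, overwrite_input, method, keepdims, weights)
    return _ureduce(a,
                    func=_quantile_ureduce_func,
    ...<5 lines>...
                    overwrite_input=overwrite_input,
                    method=method)
    r = func(a, **kwargs)
    result = _quantile(arr,
                       quantiles=q,
    ...<2 lines>...
                       out=out,
                       weights=wgt)
    slices_having_nans = np.isnan(arr[-1, ...])
                                  ~~~^^^^^^^^^
IndexError: index -1 is out of bounds for axis 0 with size 0
```

View pics/w4.png

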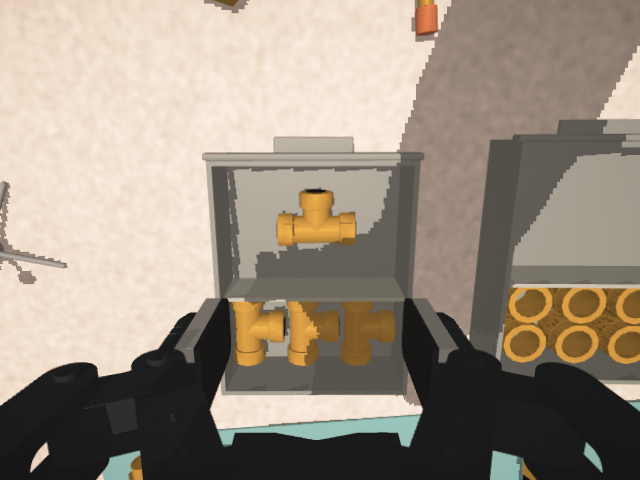

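Call:
{"op": "arm_command", "data": {"slide": [[4,-1,-1],[9,-3,0],[14,-5,0],[16,-5.5,0],[16,-5.5,0]], "spin": [0,0,0,0,0]}}

```text
clock: 8.78
eef_pos: [0.448, -0.3138, 0.1463]
tool_rot: [0.045, 0.999, -0.0, 0.0]
ft_force: [0.6, 0.3, -0.1]
grip_width: 0.06
grasp_force: 0.0
```

Run:
```python
from h import *
plan([(.456,-.314,.15,85)])
c=camera("wrist"); save(c,"w5.png"); P,h,_=cloud(c); q=brass(P,h,(.456,-.314)); print(len(q),rect(q)); q=q[q[:,2]>.019]
hull=cv2.convexHull((q[:,:2]*1000).astype(np.float32))[:,0]; 
# support widths by direction: flats directions have min width
for a in range(0,60,3):
    ws=[np.ptp(hull@[np.cos(np.radians(a+b)),np.sin(np.radians(a+b))]) for b in (0,60,120)]; print(a,np.round(ws,1),round(sum(ws),1))
print(hull.min(0)/2+hull.max(0)/2, q[:,:2].mean(0))
```

```text
now [ 0.448  -0.3138  0.1463] yaw 84.9 q [-0.61  0.38 -0.02  1.16  0.   -0.52] w 0.06 F [ 0.6  0.3 -0.1] gf 0.0 t 8.78
(0.456, -0.314, 0.15, 85) slide [-0.8, 0.0, -0.4] spin 0
2327 (array([ 456. , -314.1]), array([40.1, 35.8]), 68.3)
0 [39.7 39.7 39.4] 118.7
3 [39.9 39.8 39.7] 119.5
6 [40.1 39.9 39.9] 119.9
9 [40.2 39.9 39.9] 120.0
12 [40.2 39.7 39.9] 119.8
15 [40.1 39.5 39.8] 119.3
18 [39.9 39.1 39.5] 118.5
21 [39.5 38.7 39.2] 117.4
24 [39.1 38.1 38.7] 116.0
27 [38.7 37.6 38.2] 114.5
30 [38.1 37.1 37.6] 112.8
33 [37.5 36.5 36.9] 110.9
36 [36.7 35.9 36.2] 108.8
39 [36.4 35.5 35.8] 107.8
42 [36.7 36.  36.4] 109.1
45 [37.4 36.8 37.1] 111.4
48 [38.1 37.5 37.8] 113.4
51 [38.6 38.1 38.4] 115.2
54 [39.1 38.6 38.9] 116.6
57 [39.4 39.1 39.3] 117.8
[ 456.0528  -313.91385] [ 0.45554361 -0.31399914]
```

View pics/w5.png

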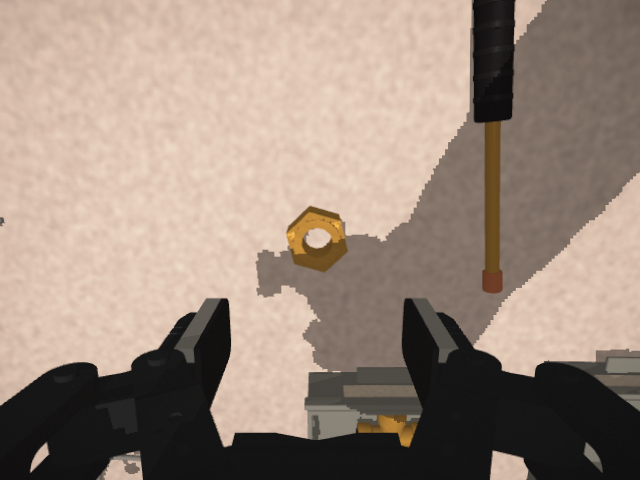

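Call:
{"op": "arm_command", "data": {"slide": [[-0.4,0,3],[-0.8,0,7],[-0.8,0,11],[-0.8,0,14],[-0.8,0,14.6]], "spin": [-7,-14,-14,-14,-14], "jaw": 6}}

```text
clock: 9.45
eef_pos: [0.4569, -0.3126, -0.0029]
tool_rot: [-0.079, 0.997, 0.001, -0.002]
ft_force: [-0.8, -0.6, 0.6]
grip_width: 0.06
grasp_force: 0.0
```

Call:
{"op": "arm_command", "data": {"slide": [[0,0,0],[0,0,0],[0,0,0],[0,0,0],[0,0,0]], "spin": [0,0,0,0,0], "jaw": 3}}

```text
clock: 10.07
eef_pos: [0.4582, -0.3146, 0.0006]
tool_rot: [-0.078, 0.997, -0.001, 0.001]
ft_force: [1.5, 0.3, 5.8]
grip_width: 0.0348
grasp_force: 61.6
```

Call:
{"op": "arm_command", "data": {"slide": [[0,0,-1],[0,0,-3],[0,0,-6],[0,0,-10],[0,0,-13]], "spin": [0,0,0,0,0]}}

```text
clock: 10.7
eef_pos: [0.4569, -0.314, 0.1309]
tool_rot: [-0.078, 0.997, -0.0, -0.0]
ft_force: [1.1, 0.2, -1.7]
grip_width: 0.0344
grasp_force: 60.8
```

Run:
```python
from h import *
plan([(.634,0,.15,97),(.634,.273,.13,95),(.634,.273,.0045,95)])
```

```text
now [ 0.4569 -0.314   0.1309] yaw 99.0 q [-0.6   0.41 -0.03  1.14 -0.   -0.76] w 0.0344 F [ 1.1  0.2 -1.7] gf 60.8 t 10.7
(0.634, 0, 0.15, 97) slide [-22.4, 28.2, -1.9] spin 2
(0.634, 0.273, 0.13, 95) slide [-3.3, 27.1, 2.0] spin 2
(0.634, 0.273, 0.0045, 95) slide [-0.0, 0.0, 12.5] spin 0
```

Call:
{"op": "arm_command", "data": {"slide": [[-2,3,-1],[-6,8,-2],[-11,13,-2],[-15,18,-2],[-18,23,-2]], "spin": [0,2,4,4,4]}}

```text
clock: 11.32
eef_pos: [0.5964, -0.0642, 0.1492]
tool_rot: [-0.043, 0.999, -0.0, -0.0]
ft_force: [0.9, -0.9, -1.6]
grip_width: 0.0349
grasp_force: 60.9
```

Call:
{"op": "arm_command", "data": {"slide": [[-2,5,0],[-4,11,0],[-6,17,0],[-7,23,0],[-7.5,28,0]], "spin": [0,0,0,0,0]}}

```text
clock: 11.95
eef_pos: [0.6456, 0.2221, 0.1486]
tool_rot: [-0.044, 0.999, -0.0, -0.001]
ft_force: [-0.0, -0.8, -2.2]
grip_width: 0.0348
grasp_force: 60.8
```

Run:
```python
from h import *
plan([(.634,.273,.13,95)])
c=camera("wrist"); save(c,"w6.png"); P,h,_=cloud(c)
xy=DR["nut"]; m=(np.abs(P[:,:2]-xy).max(1)<.1)&(np.abs(P[:,2]-.046)<.003)&(h[:,1]<70); print(m.sum(),rect(P[m]))
```

```text
now [0.6456 0.2221 0.1486] yaw 95.1 q [ 0.33  0.65  0.43  1.35 -0.    0.24] w 0.0348 F [-0.  -0.8 -2.2] gf 60.8 t 11.95
(0.634, 0.273, 0.13, 95) slide [0.7, 5.2, 1.9] spin 0
5029 (array([665.8, 276.3]), array([154.5, 123.5]), 5.6)
```

View pics/w6.png

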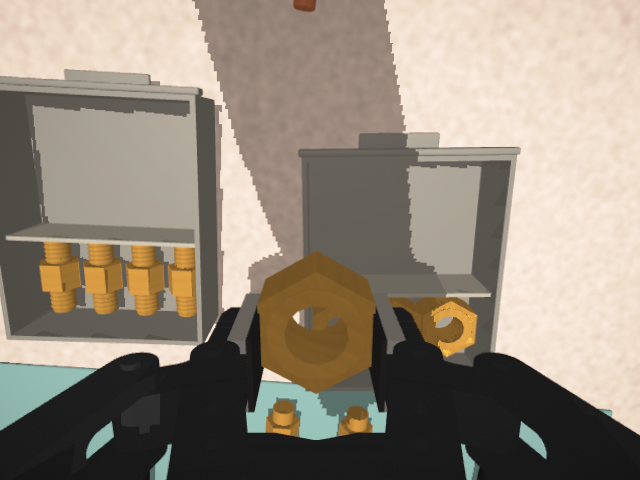

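Call:
{"op": "arm_command", "data": {"slide": [[0.2,2,0],[0.6,4,0],[0.6,5.1,1],[0.6,5.1,1.9],[0.6,5.1,1.9]], "spin": [0,0,0,0,0]}}

```text
clock: 12.62
eef_pos: [0.635, 0.2687, 0.1285]
tool_rot: [-0.043, 0.999, -0.001, -0.002]
ft_force: [0.4, 0.2, -1.9]
grip_width: 0.0345
grasp_force: 60.9
```

Call:
{"op": "arm_command", "data": {"slide": [[0,0,4],[0,0,8],[0,0,10.5],[0,0,12],[0,0,12.3]], "spin": [0,0,0,0,0]}}

```text
clock: 13.25
eef_pos: [0.6356, 0.2692, 0.0065]
tool_rot: [-0.043, 0.999, -0.0, -0.001]
ft_force: [-0.5, -0.6, -1.7]
grip_width: 0.0347
grasp_force: 60.9
```

Run:
```python
from h import *
plan([(.635,.273,.0045,95)])
```

```text
now [0.6356 0.2692 0.0065] yaw 94.9 q [ 0.4   0.77  0.27  1.07 -0.    0.31] w 0.0347 F [-0.5 -0.6 -1.7] gf 60.9 t 13.25
(0.635, 0.273, 0.0045, 95) slide [0.0, 0.4, 0.2] spin 0
```

Call:
{"op": "arm_command", "data": {"slide": [[0,0,0.1],[0,0,0.2],[0,0,0.3],[0,0,0.3],[0,0,0.3]], "spin": [0,0,0,0,0]}}

```text
clock: 13.88
eef_pos: [0.6359, 0.2702, 0.0045]
tool_rot: [-0.044, 0.999, 0.0, 0.0]
ft_force: [-0.4, -0.5, -0.8]
grip_width: 0.0347
grasp_force: 60.9
```

Call:
{"op": "arm_command", "data": {"slide": [[0,0,0],[0,0,0],[0,0,0],[0,0,0],[0,0,0]], "spin": [0,0,0,0,0], "jaw": 5.5}}

```text
clock: 14.5
eef_pos: [0.6358, 0.2701, 0.0043]
tool_rot: [-0.044, 0.999, 0.0, 0.0]
ft_force: [0.9, 0.2, -0.9]
grip_width: 0.0543
grasp_force: 0.0
```

Call:
{"op": "arm_command", "data": {"slide": [[0,0,-1],[0,0,-3],[0,0,-7],[0,0,-11],[0,0,-14]], "spin": [0,0,0,0,0]}}

```text
clock: 15.12
eef_pos: [0.6366, 0.2704, 0.1476]
tool_rot: [-0.044, 0.999, 0.001, 0.002]
ft_force: [0.6, 0.2, 0.8]
grip_width: 0.0546
grasp_force: 0.0
```

Run:
```python
from h import *
plan([(.443,.297,.145,95)])
c=camera("wrist"); P,h,_=cloud(c); q=brass(P,h,(.635,.27)); print(rect(q),np.percentile(q[:,2],[50,99]))
m=(np.abs(P[:,:2]-DR["nut"]).max(1)<.1)&(np.abs(P[:,2]-.046)<.003)&(h[:,1]<70); print(m.sum(),rect(P[m]))
```

```text
now [0.6366 0.2704 0.1476] yaw 95.0 q [ 0.4   0.67  0.46  1.35 -0.    0.31] w 0.0546 F [0.6 0.2 0.8] gf 0.0 t 15.12
(0.443, 0.297, 0.145, 95) slide [19.0, 4.3, 0.3] spin 0
(array([633.6, 269.9]), array([40.8, 35.5]), 5.8) [0.02429664 0.02613478]
5564 (array([666. , 276.2]), array([155.1, 124. ]), 5.5)
```

Call:
{"op": "arm_command", "data": {"slide": [[4,1,0],[9,2,0],[14,3.5,0],[18,4.2,0],[18.8,4.2,0]], "spin": [0,0,0,0,0]}}

```text
clock: 15.8
eef_pos: [0.4425, 0.2957, 0.145]
tool_rot: [-0.045, 0.999, -0.0, -0.0]
ft_force: [0.7, -0.4, -0.5]
grip_width: 0.0551
grasp_force: 0.0
```

Run:
```python
from h import *
c=camera("wrist"); P,h,_=cloud(c); q=brass(P,h,(.444,.296),zmin=.02); print(rect(q),np.percentile(q[:,2],[50,99]))
t=rect(q)[0]/1000; plan([(t[0],t[1],0,95)])
```

```text
(array([444.9, 294. ]), array([27. , 26.5]), 4.0) [0.02540927 0.02713733]
now [0.4431 0.2956 0.1451] yaw 95.1 q [ 0.59  0.36 -0.07  1.15  0.    0.5 ] w 0.0551 F [-0.2 -0.6 -0.4] gf 0.0 t 15.85
(np.float64(0.44489999999999996), np.float64(0.294), 0, 95) slide [-0.2, -0.2, 14.5] spin 0
```

Call:
{"op": "arm_command", "data": {"slide": [[-0.2,-0.2,5],[-0.2,-0.2,9],[-0.2,-0.2,12],[-0.2,-0.2,13.8],[-0.2,-0.2,14.3]], "spin": [0,0,0,0,0]}}

```text
clock: 16.48
eef_pos: [0.4476, 0.2931, 0.0]
tool_rot: [-0.043, 0.999, -0.001, -0.001]
ft_force: [0.5, -0.8, -0.6]
grip_width: 0.0553
grasp_force: 0.0
```

Call:
{"op": "arm_command", "data": {"slide": [[0,0,0],[0,0,0],[0,0,0],[0,0,0],[0,0,0]], "spin": [0,0,0,0,0], "jaw": 2.2}}

```text
clock: 17.1
eef_pos: [0.448, 0.2942, 0.0024]
tool_rot: [-0.044, 0.999, 0.001, 0.001]
ft_force: [0.8, -1.1, 5.2]
grip_width: 0.0258
grasp_force: 59.2
```

Call:
{"op": "arm_command", "data": {"slide": [[0,0,-1],[0,0,-3],[0,0,-7],[0,0,-11],[0,0,-14]], "spin": [0,0,0,0,0]}}

```text
clock: 17.73
eef_pos: [0.4469, 0.2938, 0.1432]
tool_rot: [-0.044, 0.999, 0.0, 0.0]
ft_force: [0.0, 0.4, -0.7]
grip_width: 0.0262
grasp_force: 59.0
```

Run:
```python
from h import *
plan([(.57,.1,.15,90),(.615,-.101,.15,85)])
```

```text
now [0.4469 0.2938 0.1432] yaw 95.0 q [ 0.58  0.36 -0.06  1.15  0.    0.49] w 0.0262 F [ 0.   0.4 -0.7] gf 59.0 t 17.73
(0.57, 0.1, 0.15, 90) slide [-10.6, -20.4, -0.7] spin 5
(0.615, -0.101, 0.15, 85) slide [-4.5, -20.1, 0.0] spin 5
```

Call:
{"op": "arm_command", "data": {"slide": [[-2,-4,-0.5],[-4,-9,-0.7],[-7,-14,-0.7],[-9,-18,-0.7],[-10.6,-20.4,-0.7]], "spin": [2,4,5,5,5]}}

```text
clock: 18.35
eef_pos: [0.5706, 0.0976, 0.1482]
tool_rot: [0.001, 1.0, -0.0, -0.001]
ft_force: [-0.0, 0.3, -0.3]
grip_width: 0.0259
grasp_force: 59.1
```

Call:
{"op": "arm_command", "data": {"slide": [[-1,-4,0],[-2,-9,0],[-3,-14,0],[-4,-18,0],[-4.3,-19,0]], "spin": [2,4,5,5,5]}}

```text
clock: 18.98
eef_pos: [0.6131, -0.0928, 0.148]
tool_rot: [0.045, 0.999, 0.0, -0.001]
ft_force: [-0.0, -0.4, 0.0]
grip_width: 0.026
grasp_force: 59.2
```

Run:
```python
from h import *
c=camera("wrist"); P,h,_=cloud(c); save(c,"w7.png")
m=(np.abs(P[:,:2]-DR["collar"]).max(1)<.1)&(P[:,1]>-.195)&(np.abs(P[:,2]-.046)<.003)&(h[:,1]<70)&(P[:,1]<.015); print(m.sum(),rect(P[m]))
plan([(.615,-.101,.15,85),(.615,-.101,.0045,85)])
```

```text
5120 (array([ 646.3, -101.5]), array([123.7, 154.6]), 84.8)
now [ 0.6133 -0.0928  0.1479] yaw 84.8 q [-0.15  0.52  0.2   1.25 -0.   -0.06] w 0.026 F [ 0.3 -0.2 -0.8] gf 59.2 t 19.02
(0.615, -0.101, 0.15, 85) slide [-0.2, -0.8, -0.2] spin 0
(0.615, -0.101, 0.0045, 85) slide [-0.0, -0.0, 14.5] spin 0
```

View pics/w7.png

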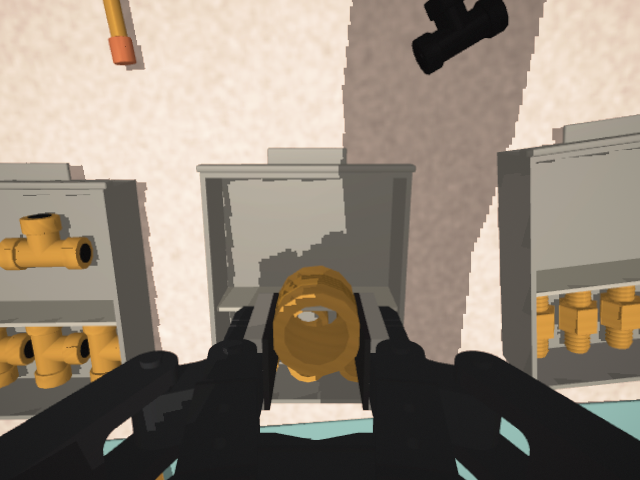

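Call:
{"op": "arm_command", "data": {"slide": [[-0.2,-0.6,4],[-0.2,-0.6,8],[-0.2,-0.6,11],[-0.2,-0.6,13.5],[-0.2,-0.6,14.1]], "spin": [0,0,0,0,0]}}

```text
clock: 19.65
eef_pos: [0.6127, -0.0946, 0.0052]
tool_rot: [0.043, 0.999, 0.001, -0.003]
ft_force: [-1.2, -0.4, -1.1]
grip_width: 0.0261
grasp_force: 59.1
```

Call:
{"op": "arm_command", "data": {"slide": [[0,0,0.1],[0,0,0.2],[0,0,0.3],[0,0,0.3],[0,0,0.3]], "spin": [0,0,0,0,0]}}

```text
clock: 20.27
eef_pos: [0.6153, -0.0965, 0.0049]
tool_rot: [0.044, 0.999, -0.0, 0.001]
ft_force: [-0.3, 0.8, 2.4]
grip_width: 0.0257
grasp_force: 59.2
```

Contact with the floor felt (2.4 N); release.

Call:
{"op": "arm_command", "data": {"slide": [[0,0,0],[0,0,0],[0,0,0],[0,0,0],[0,0,0]], "spin": [0,0,0,0,0], "jaw": 4.5}}

```text
clock: 20.9
eef_pos: [0.6149, -0.0964, 0.0043]
tool_rot: [0.044, 0.999, 0.0, -0.0]
ft_force: [0.5, -0.3, 0.4]
grip_width: 0.045
grasp_force: 0.0
```

Call:
{"op": "arm_command", "data": {"slide": [[0,0,-1],[0,0,-3],[0,0,-7],[0,0,-11],[0,0,-14]], "spin": [0,0,0,0,0]}}

```text
clock: 21.52
eef_pos: [0.6156, -0.0965, 0.1473]
tool_rot: [0.044, 0.999, -0.0, 0.002]
ft_force: [0.4, 0.1, 0.3]
grip_width: 0.0451
grasp_force: 0.0
```

Run:
```python
from h import *
c=camera("wrist"); P,h,_=cloud(c); q=brass(P,h,(.615,-.097),zmin=.01); print(rect(q),np.percentile(q[:,2],[50,99]))
m=(np.abs(P[:,:2]-DR["collar"]).max(1)<.1)&(P[:,1]>-.195)&(np.abs(P[:,2]-.046)<.003)&(h[:,1]<70)&(P[:,1]<.015); print(m.sum(),rect(P[m]))
plan([(.475,.1125,.145,39)])
```

```text
(array([612.4, -95.9]), array([26.7, 28.1]), 85.3) [0.02772761 0.02958336]
5421 (array([ 646.5, -101.4]), array([123.4, 155. ]), 84.9)
now [ 0.6178 -0.0969  0.1518] yaw 85.0 q [-0.16  0.52  0.21  1.25  0.   -0.07] w 0.0451 F [ 0.8 -0.2  3.4] gf 0.0 t 21.57
(0.475, 0.1125, 0.145, 39) slide [16.0, 19.6, 0.7] spin 46
```

Call:
{"op": "arm_command", "data": {"slide": [[3,4,0],[7,9,0],[11,14,0],[15,18,0],[16,19.6,0.7]], "spin": [10,20,30,40,46], "jaw": 8}}

```text
clock: 22.2
eef_pos: [0.4705, 0.1149, 0.1383]
tool_rot: [0.431, 0.903, 0.0, 0.0]
ft_force: [0.5, 0.4, 0.0]
grip_width: 0.0799
grasp_force: 0.0
```

Run:
```python
from h import *
c=camera("wrist"); P,h,_=cloud(c); save(c,"w8.png"); q=brass(P,h,(.475,.112),zmin=.006); print(rect(q),np.percentile(q[:,2],[50,99]))
t=rect(q)[0]/1000; plan([(t[0],t[1],0,39)])
```

```text
(array([474.8, 112.7]), array([51.9, 23.7]), 39.2) [0.0174367 0.0227211]
now [0.4698 0.1158 0.1372] yaw 38.9 q [ 0.24  0.27 -0.21  1.09  0.    1.13] w 0.08 F [-0.9  1.2  0.5] gf 0.0 t 22.25
(np.float64(0.4748), np.float64(0.11270000000000001), 0, 39) slide [-0.6, 0.2, 13.7] spin 0
```

View pics/w8.png

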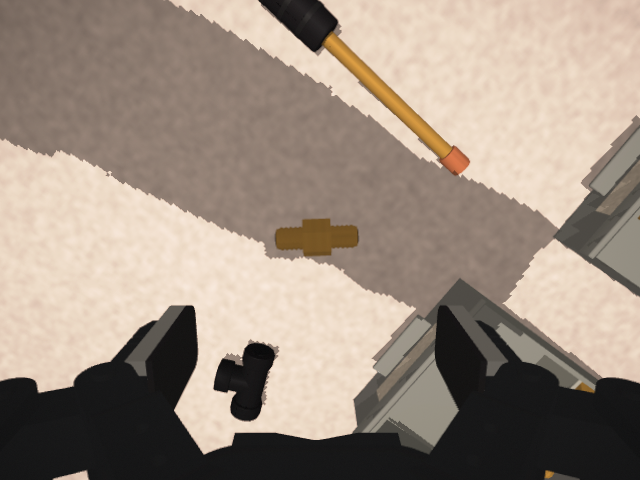

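Call:
{"op": "arm_command", "data": {"slide": [[-0.5,0.2,4],[-0.6,0.2,8],[-0.6,0.2,11],[-0.6,0.2,13],[-0.6,0.2,13.7]], "spin": [0,0,0,0,0]}}

```text
clock: 22.88
eef_pos: [0.4775, 0.1088, -0.0006]
tool_rot: [0.43, 0.903, -0.001, -0.001]
ft_force: [-0.7, 0.3, 1.1]
grip_width: 0.0799
grasp_force: 0.0
```

Call:
{"op": "arm_command", "data": {"slide": [[0,0,0],[0,0,0],[0,0,0],[0,0,0],[0,0,0]], "spin": [0,0,0,0,0]}}

```text
clock: 23.5
eef_pos: [0.478, 0.1094, 0.0006]
tool_rot: [0.43, 0.903, 0.0, 0.0]
ft_force: [-1.2, -0.5, -0.4]
grip_width: 0.0802
grasp_force: 0.0
```

Call:
{"op": "arm_command", "data": {"slide": [[0,0,0],[0,0,0],[0,0,0],[0,0,0],[0,0,0]], "spin": [0,0,0,0,0], "jaw": 4.6}}

```text
clock: 24.12
eef_pos: [0.4782, 0.1094, 0.0008]
tool_rot: [0.431, 0.903, 0.0, 0.0]
ft_force: [-1.4, -0.2, 6.1]
grip_width: 0.0503
grasp_force: 62.1
```

Call:
{"op": "arm_command", "data": {"slide": [[0,0,-0.5],[0,0,-2],[0,0,-5],[0,0,-9],[0,0,-13]], "spin": [0,0,0,0,0]}}

```text
clock: 24.75
eef_pos: [0.4777, 0.1093, 0.1321]
tool_rot: [0.431, 0.903, 0.0, 0.0]
ft_force: [0.4, 1.7, -0.9]
grip_width: 0.0497
grasp_force: 62.4
```

Run:
```python
from h import *
plan([(.615,.091,.13,92.5),(.615,.091,.005,92.5)])
```

```text
now [0.4777 0.1093 0.1321] yaw 39.0 q [ 0.22  0.29 -0.2   1.08 -0.    1.12] w 0.0497 F [ 0.4  1.7 -0.9] gf 62.4 t 24.75
(0.615, 0.091, 0.13, 92.5) slide [-10.1, 9.5, 0.2] spin -54
(0.615, 0.091, 0.005, 92.5) slide [0.0, 0.0, 12.5] spin 0
```

Call:
{"op": "arm_command", "data": {"slide": [[-2,2,0],[-5,4,0],[-8,7,0],[-10,9,0],[-10.1,9.5,0.2]], "spin": [-10,-20,-30,-40,-50]}}

```text
clock: 25.38
eef_pos: [0.6172, 0.0901, 0.1288]
tool_rot: [0.006, 1.0, 0.0, 0.001]
ft_force: [-0.7, 0.3, -0.8]
grip_width: 0.0498
grasp_force: 62.4
```

Call:
{"op": "arm_command", "data": {"slide": [[0,0,0],[0,0,0],[0,0,0],[0,0,0],[0,0,0]], "spin": [-4,-4,-4,-4,-4]}}

```text
clock: 26.0
eef_pos: [0.6152, 0.0907, 0.1285]
tool_rot: [-0.026, 1.0, 0.0, 0.0]
ft_force: [0.6, -0.4, -0.9]
grip_width: 0.0501
grasp_force: 62.4
```

Run:
```python
from h import *
c=camera("wrist"); P,h,_=cloud(c); save(c,"w9.png")
m=(np.abs(P[:,:2]-DR["nipple"]).max(1)<.1)&(np.abs(P[:,2]-.046)<.003)&(h[:,1]<70)&(P[:,1]>.02)&(P[:,1]<.175); print(m.sum(),rect(P[m]))
plan([(.615,.091,.13,92.5),(.615,.091,.005,92.5)])
```

```text
6234 (array([647.3,  93.2]), array([155.1, 124.2]), 2.6)
now [0.6152 0.0907 0.1284] yaw 93.0 q [ 0.15  0.54  0.18  1.21 -0.    0.09] w 0.0502 F [-0.2 -0.9 -0.1] gf 62.4 t 26.05
(0.615, 0.091, 0.13, 92.5) slide [0.0, 0.0, -0.2] spin 0
(0.615, 0.091, 0.005, 92.5) slide [0.0, 0.0, 12.5] spin 0
```

View pics/w9.png

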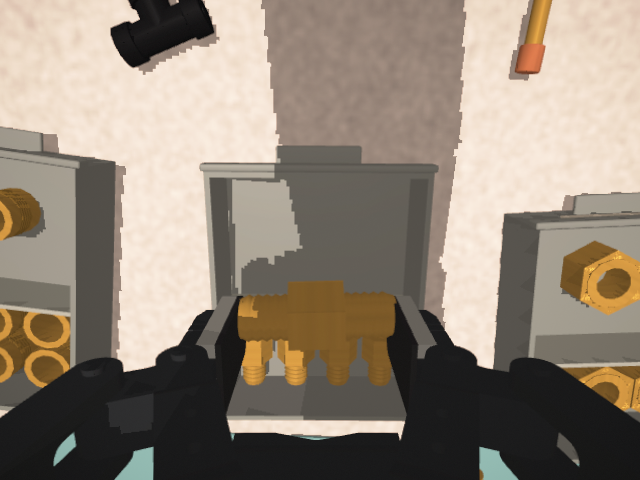

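Call:
{"op": "arm_command", "data": {"slide": [[0,0,4],[0,0,8],[0,0,10.5],[0,0,12],[0,0,12.2]], "spin": [0,0,0,0,0]}}

```text
clock: 26.68
eef_pos: [0.6147, 0.0906, 0.0054]
tool_rot: [-0.026, 1.0, -0.0, -0.001]
ft_force: [-0.3, -0.8, 0.4]
grip_width: 0.0505
grasp_force: 62.4
```

Call:
{"op": "arm_command", "data": {"slide": [[0,0,0.1],[0,0,0.2],[0,0,0.2],[0,0,0.2],[0,0,0.2]], "spin": [0,0,0,0,0]}}

```text
clock: 27.3
eef_pos: [0.6154, 0.0907, 0.0045]
tool_rot: [-0.026, 1.0, 0.0, 0.0]
ft_force: [0.1, -0.6, -0.9]
grip_width: 0.0501
grasp_force: 62.4
```

Call:
{"op": "arm_command", "data": {"slide": [[0,0,0],[0,0,0],[0,0,0],[0,0,0],[0,0,0]], "spin": [0,0,0,0,0], "jaw": 6.2}}

```text
clock: 27.92
eef_pos: [0.6153, 0.0907, 0.0043]
tool_rot: [-0.026, 1.0, -0.0, 0.0]
ft_force: [-0.0, 0.4, 0.6]
grip_width: 0.0622
grasp_force: 0.0
```

Call:
{"op": "arm_command", "data": {"slide": [[0,0,-1],[0,0,-3],[0,0,-7],[0,0,-12],[0,0,-17]], "spin": [0,0,0,0,0]}}

```text
clock: 28.55
eef_pos: [0.6152, 0.0906, 0.1766]
tool_rot: [-0.026, 1.0, 0.0, 0.0]
ft_force: [0.6, 0.5, -0.4]
grip_width: 0.062
grasp_force: 0.0
```

Call:
{"op": "arm_command", "data": {"slide": [[4,0,-2],[8,0,-4],[12,0,-6],[15,0,-6],[16,0,-6]], "spin": [0,0,0,0,0]}}

```text
clock: 29.18
eef_pos: [0.4544, 0.0822, 0.2357]
tool_rot: [-0.026, 1.0, 0.0, 0.001]
ft_force: [0.6, 0.1, -0.7]
grip_width: 0.0621
grasp_force: 0.0
```

Run:
```python
from h import *
c=camera("scene"); P,h,_=cloud(c); save(c,"end.png")
for k,xy in dict(nut=(.634,.27),collar=(.613,-.096),tee=(.607,-.272),nipple=(.615,.091)).items():
    q=brass(P,h,xy,zmin=.008); print(k,len(q),rect(q),np.percentile(q[:,2],[50,99]).round(3)) if len(q)>5 else print(k,"none")
plan([])
```

```text
nut 603 (array([632.4, 270.5]), array([41.6, 36.2]), 1.1) [0.024 0.028]
collar 255 (array([611.3, -94. ]), array([26.4, 29.2]), 86.1) [0.023 0.032]
tee 271 (array([ 606.7, -270. ]), array([53.3, 36. ]), 88.9) [0.021 0.027]
nipple 315 (array([612.9,  90.5]), array([52.7, 20.6]), 87.8) [0.021 0.028]
now [0.454  0.0822 0.2353] yaw 93.0 q [ 0.18  0.16 -0.08  1.32  0.    0.13] w 0.0621 F [-0.7  0.5  0. ] gf 0.0 t 29.23
```

View pics/end.png

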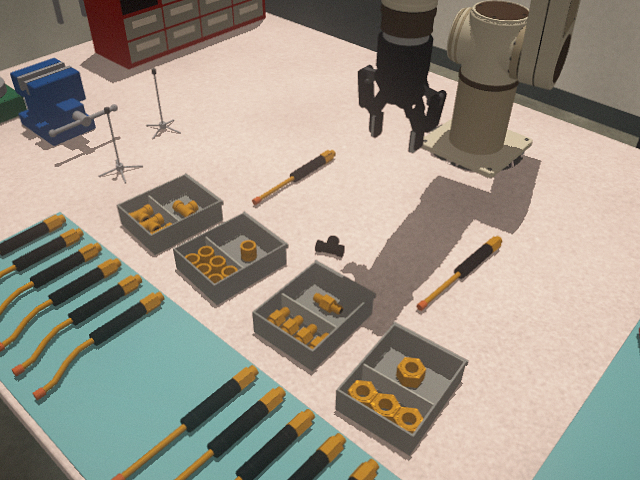

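All four fittings show in their own drawers' front compartments: tee at (185,208), collar at (249,250), nipple at (328,303), nut at (411,372). The wands, drawers and black tee are unmoved.

```bash
python3 -c "
from workcell import *
print(job_done())"
```

```text
the job is handed in; nothing more can be done
None
```

All four fittings are set down flat and released in the front compartments of their own drawers, and the job is handed in at about 29 s; the last picture shows the drawers and both wands in place, though the hand-in returned no verdict.

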